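# Load the flask reader and hold the flask down

### The arm

A 6-joint arm with a two-finger parallel gripper is mounted at the origin on the work surface. World frame = base frame: x ahead of the robot, y to its left, z up, the work surface at z = 0. Lengths are in m, angles in rad, forces in N, time in s.
With the tool pointing down it reaches from about 0.375 to 0.925 m from the base axis. Payload 5.7 kg.
Tool frame: the origin (TCP) lies at the very end of the fingers, on their centre line; the grasp point (between the pads) lies 19 mm behind it; z points along the fingers, y is the line along which they close (so a half turn about z gives the same grasp; the last joint's range is limited). The gripper opens to 85 mm and grips with 20 to 120 N. Pads are 22 mm wide; open, the fingers measure 114 mm over their backs; the gripper's body (76 mm by 85 mm) begins 54 mm behind the grasp point. The pads swing forward as they close: fully open they stand 13 mm farther back than shut.
Start: joints at [-0.115, 0.359, 1.51, -0, 1.272, -0.115], TCP at [0.6, -0, 0.231] pointing down, gripper open.
Joint ranges: [-2.97, 2.97], [-1.01, 2.36], [0.21, 2.38], [-0.96, 4.11], [0.2, 2.71], [-2.98, 2.98]. Speed limits (rad/s): [2.39, 2.39, 3.14, 3.14, 3.14, 3.14].

### API

Orientations are given as a rotation vector (axis times angle).
In Python, from bench import observe, eyes, workorder gives the robot as it stands.
- The arm moves only by the tool carry_out, never from a script. Its argument "plan" is text: rows parted by semicolons, each of 7 numbers parted by spaces: the shift along the world's x, y, z in mm, then the turn, a rotation vector about the world's x, y, z in degrees, then the finger opening in mm, from 0 to 85.4. In form: dx dy dz ax ay az fingers; .... A call has 1 to 20 rows; each row is the pose to reach, as a shift and turn from the pose commanded when the call began; what a row does not reach only later rows make up. A row lasts 1/8 s, in which the tool goes at most 62.5 mm and 10.7 degrees, less where a joint would pass 70% of its speed; a pose out of reach is approached as far as the arm can. A call with a gripper value outside its range is refused whole. The fingers move at their own pace and stop on an object; the grip force is fixed at half the most. Time passes only in rows, so rows that repeat a pose let the fingers close. It gives the time, the measured TCP pose, the force, the opening and the grip force at its end, in the units of the state.
- observe(): the state, without advancing time (a new reading comes with each control period).
- eyes.camera(name): name is "scene" or "side" or "wrist"; returns a dict with "color" (384x512x3 uint8, blue, green, red), "depth" (384x512 float32, m along the optical axis (not along the pixel's ray), 0 where there is no reading), "mtx" (3x3 intrinsics, pixels), "k1" (the pictures are not rectified: a ray, as slopes to the right and down, at radius r is drawn at 1 + k1 r^2 times it, then the intrinsics apply), "cam_to_world" (4x4, takes a point from camera to world coordinates). Camera axes: x right, y down, z forward; pixel columns grow to the right and rows downward; lengths in m; the calibration is good to about 2 mm. A picture is of the moment at which its call begins.
- workorder.hand_in(): hands the job in; it is judged then, once.
The state is a dict: "time_s": time; "q": joint angles; "joint_vel": joint speeds; "joint_efforts": joint torques, N m; "ee_pos": TCP position; "orientation": TCP orientation; "force": force on the tool from outside, world axes, zero at the start; "moment": the same for the moment, N m; "grip_width": finger opening in m; "grip_force": force on a finger pad.
Only numpy, scipy, OpenCV 4.12 (cv2) and the standard library are available. Lean on these libraries where they do the work, as an engineer would, in place of code of your own. Each camera call takes 0.05 s, during which the arm holds its last target. There are 200 camera calls.

### The job

First slide the flask reader's empty carriage (the part with the upright knob) along its base until it is against the black end stop. Then take the larger of the two round flasks out of its cork ring, keep it upright, set it in the carriage's sprung ring and press it down until the ring is at the bottom of its travel. Finish while still holding the flask pressed down, with the carriage still at its stop, and leave everything else on the bench where it is.

Things in the scene. Friction and masses are not known exactly. Their poses are not given: they have to be found in the camera images.
- reader: fixed base of the flask reader, a grey slab 120 x 330 mm, 22 mm high; origin at the centre of its underside on the table. Its own y axis is the slide direction: the black end stop (a block 120 mm wide, 72 mm tall) stands across its +y end, its inner face at y = 124 mm. A low round lens (top at 40 mm) lies on it at y = 70 mm, below the ring when the carriage is at the stop
- carriage (a joint): position of the aluminium carriage along the base's +y, m: 0 at the far end from the stop, 0.120 against the stop. Friction about 3 N; it stays where it is left. Starts between 0 and 0.06
- carriage_knob (a point): centre of the flat top of the carriage's upright black knob, 98 mm above the table: a cylinder 24 mm across and 28 mm tall (from 70 to 98 mm) on a 14 mm stem, 85 mm behind the ring's centre, on the side away from the stop; axes as the base's
- cradle_seat (a point): centre of the upper edge of the sprung steel ring on the carriage, 87 mm above the table when the ring is up; 84 mm outside, 68 mm inside, 12 mm high, with two lugs reaching 58 mm either side across the slide, on which it is guided. The ball of the large flask rests on its inner edge, the flask's origin then 17 mm below this point; the point goes down with the ring
- cradle (a joint): how far the ring is pressed down, m: 0 up, 0.020 at the bottom of its travel. The springs carry the large flask without giving (preload about 3 N) and need about 12 N in all at the bottom (stiffness 450 N/m)
- flask: the large round flask, brown glass with a white stopper: ball 85 mm across, upright neck 27 mm across from 80 mm to 135 mm above the origin, a 31 mm lip from 135 to 140 mm, stopper top (25 mm across) at 152 mm. Origin at the bottom of the ball, z up along the neck; about 0.11 to 0.22 kg. It starts upright in a cork ring (82 mm across, 30 mm high), the origin about 18 mm above the table
- small_flask: the other round flask, same shape but smaller: ball 64 mm across, 112 mm tall; origin at the bottom of the ball. Stays in its cork ring
- beaker: low open glass beaker, 64 mm across, 65 mm tall, origin under its centre; stays where it is
- dropper: small white dropper bottle, 24 mm across, 62 mm tall, origin under its centre; stands between the flasks and the reader and stays where it is
- bottle_a: clear sample bottle, 64 mm across, 170 mm tall, on the far side; stays where it is
- bottle_b: clear sample bottle, 64 mm across, 160 mm tall, on the far side; stays where it is
- amber_bottle: brown glass bottle, 60 mm across, 120 mm tall, beyond the flasks to the right; stays where it is
- jar: white lidded jar, 60 mm across, 70 mm tall, on the left; stays where it is

How it is judged:
On the way, in this order (a step that is already met when the one before it is completed fails the run):
1. the carriage is against its stop, its ring empty and up (value of joint carriage above 0.115 m and value of joint cradle below 0.004 m and horizontal distance between flask and cradle_seat above 0.06 m), for 0.2 s.
2. the large flask is seated upright in the ring, the carriage at its stop (value of joint carriage above 0.114 m and horizontal distance between flask and cradle_seat below 0.008 m and z of flask in the frame of cradle_seat between -0.023 and -0.011 m and angle between flask's own z axis and vertical below 0.15 rad), for 0.1 s.
At the end, for the whole second after the job is handed in: the carriage is within 6 mm of its stop, the large flask sits upright (within 0.15 rad) in the ring (centred to 8 mm, its lowest point 11 to 23 mm below the ring's upper edge), the ring is pressed at least 16.5 mm of its 20 mm, and the fingers hold the flask there (over 2 N), still (all of step 2 and value of joint cradle above 0.0165 m and contact force between the fingers and flask above 2 N and linear speed of flask below 0.02 m/s); the arm keeps its last pose, push and grip.
It fails at once if the large flask is tipped over (angle between flask's own z axis and vertical above 0.7 rad).
It fails at once if another thing on the bench is shifted by more than 30 mm or knocked over (distance of any of small_flask, beaker, dropper, bottle_a, bottle_b, amber_bottle, jar from where it was at the start of the episode above 0.03 m or angle between any of small_flask, beaker, dropper, bottle_a, bottle_b, amber_bottle, jar's own z axis and vertical above 0.5 rad).
It also fails if it takes over 51 s, if anything falls off the work surface, if the arm or the gripper's body presses on something with over 40 N, if the wrist force passes 120 N, or if a joint passes its speed limit or range.

## Working session

There is one attempt and no reset: what is moved stays moved. The work goes in short steps, Python scripts to look and compute and a tool call to move; the robot and the scene stay as the last step left them, time stands still between calls to the robot, and variables do not carry over. Pictures are saved under pics/ and viewed, at most 10 in all, crops included, and the job is handed in when it is done.

Besides the shell and the picture viewer there is one more tool, called after "Request:" as a command line: name --argument value ..., lists and objects as JSON in quotes. carry_out: Moves the arm, as the interface text tells. Its arguments: {"type":"object","properties":{"plan":{"type":"string"}},"required":["plan"]}

```bash
ls; mkdir -p pics; cat > h.py <<'E'
import numpy as np, cv2
from bench import observe, eyes, workorder
def pts(c):
    # world point per pixel from depth
    d=c["depth"]; h,w=d.shape
    u,v=np.meshgrid(np.arange(w),np.arange(h))
    r=rays(c,np.stack([u.ravel(),v.ravel()],1))
    P=np.c_[r*d.reshape(-1,1)]
    M=c["cam_to_world"]
    return (P@M[:3,:3].T+M[:3,3]).reshape(h,w,3)
def rays(c,uv):
    k=np.array([c["k1"],0,0,0],float)
    n=cv2.undistortPoints(np.float64(uv).reshape(-1,1,2),c["mtx"],k).reshape(-1,2)
    return np.c_[n,np.ones(len(n))]
def onplane(c,uv,z):
    M=c["cam_to_world"]; d=rays(c,uv)@M[:3,:3].T; o=M[:3,3]
    return o+d*((z-o[2])/d[:,2:])
E
python3 - <<'E'
from h import *
import pickle
ims=[]
for n in ["scene","side","wrist"]:
    c=eyes.camera(n); pickle.dump(c,open(n+".pkl","wb")); ims.append(c["color"]); print(n,c["cam_to_world"].round(3).tolist(),c["k1"],(c["depth"]>0).mean())
cv2.imwrite("pics/a.png",ims[0]);cv2.imwrite("pics/b.png",ims[1]);cv2.imwrite("pics/c.png",ims[2])
print(observe())
E
```

```text
pics
scene [[-0.897, 0.335, -0.289, 1.046], [0.442, 0.683, -0.581, 0.932], [0.003, -0.649, -0.761, 1.288], [0.0, 0.0, 0.0, 1.0]] 0.04436954568917046 0.99615478515625
side [[0.821, -0.272, 0.502, -0.23], [-0.571, -0.38, 0.728, -1.147], [-0.008, -0.884, -0.467, 0.855], [0.0, 0.0, 0.0, 1.0]] 0.013782396512075759 0.9961395263671875
wrist [[1.0, 0.0, -0.002, 0.599], [-0.0, -0.948, -0.319, 0.082], [-0.002, 0.319, -0.948, 0.373], [0.0, 0.0, 0.0, 1.0]] 0.016534654411756815 0.9958597819010416
{'time_s': 0.15, 'q': array([-1.15104390e-01,  3.59376478e-01,  1.51121876e+00, -1.22885243e-05,
        1.27249317e+00, -1.15083467e-01]), 'joint_vel': array([-0.00206553, -0.00303751, -0.00450051,  0.00046887,  0.00130536,
        0.00117588]), 'joint_efforts': array([ 1.72794025e-04, -5.28028965e+01, -2.78930157e+01, -4.07995576e-04,
        8.21093854e-03, -1.54210170e-05]), 'ee_pos': array([5.99456760e-01, 4.80990955e-05, 2.30611401e-01]), 'orientation': array([-2.22063678e+00, -2.22059835e+00,  1.47349635e-03]), 'force': array([-0.46966872,  0.3571271 , -0.20247621]), 'moment': array([-0.0650609 ,  0.0388857 ,  0.00580266]), 'grip_force': 0.0, 'grip_width': 0.08549813844678215}
```

View pics/a.png

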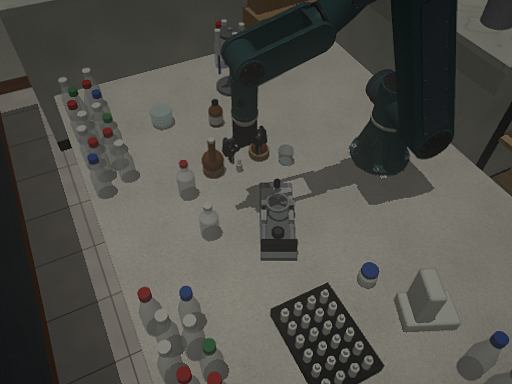

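View pics/b.png

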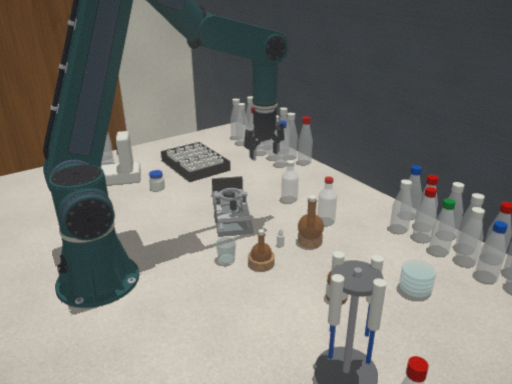

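The scene view shows the reader around (278,220), with the black stop near (278,246) and the knob near (277,184). The large flask is at (213,160), the small one at (259,150), the dropper at (239,166) and the beaker at (286,155). In the side view the reader is at (232,205) and the large flask at (311,225).

```bash
python3 - <<'E'
from h import *
import pickle
S=pickle.load(open("scene.pkl","rb"));D=pickle.load(open("side.pkl","rb"));W=pickle.load(open("wrist.pkl","rb"))
r=lambda c,x,y,w,h,s:cv2.resize(c["color"][y:y+h,x:x+w],(w*s,h*s),interpolation=cv2.INTER_CUBIC)
a=r(S,190,130,130,140,3);b=r(D,190,165,150,115,3)[:,:400]
m=np.zeros((600,800,3),np.uint8)
m[:420,:390]=a; m[:345,395:795]=b; m[350:590,395:715]=cv2.resize(W["color"],(320,240))
cv2.imwrite("pics/d.png",np.clip(m*1.5,0,255).astype(np.uint8))
for n,c,l in (("scene",S,[(277,184),(278,205),(278,232),(278,240),(264,258),(297,258),(213,145),(211,160),(182,222),(239,165)]),("side",D,[(230,182),(232,195),(311,200),(311,230),(262,235),(280,238)])):
    P=pts(c)
    for u,v in l: print(n,u,v,P[v,u].round(4))
E
```

```text
scene 277 184 [0.4914 0.0331 0.0951]
scene 278 205 [0.5032 0.0696 0.0241]
scene 278 232 [0.5648 0.1813 0.037 ]
scene 278 240 [0.5934 0.23   0.0719]
scene 264 258 [0.6485 0.2408 0.0174]
scene 297 258 [0.5532 0.2912 0.0227]
scene 213 145 [ 0.6346 -0.1967  0.147 ]
scene 211 160 [ 0.6531 -0.1805  0.0923]
scene 182 222 [ 0.8354 -0.0281  0.0009]
scene 239 165 [ 0.5498 -0.1585  0.039 ]
side 230 182 [0.602  0.224  0.0568]
side 232 195 [0.5707 0.1613 0.0365]
side 311 200 [ 0.6301 -0.2124  0.1628]
side 311 230 [ 0.6107 -0.2415  0.0744]
side 262 235 [ 0.439  -0.2164  0.1073]
side 280 238 [ 0.5407 -0.174   0.0348]
```

View pics/d.png

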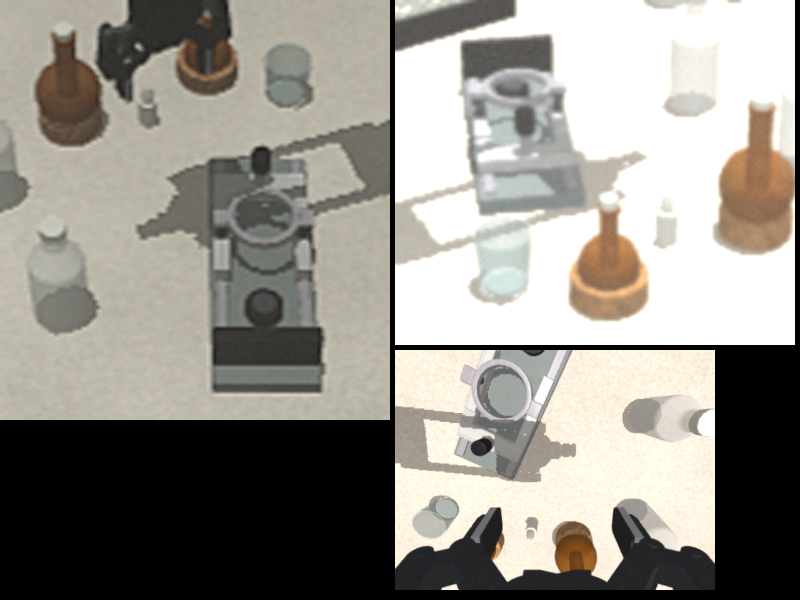

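The crops show the knob on the near, robot-side end at scene (277,183), the ring at (278,203), the lens at (278,232) and the stop below it. In the wrist view the knob is at about (138,155) and the ring at (171,64). Next I measure these by height bands in the depth points.

```bash
python3 - <<'E'
from h import *
import pickle
C={n:pickle.load(open(n+".pkl","rb")) for n in ("scene","side","wrist")}
P={n:pts(c) for n,c in C.items()}
def band(n,x0,x1,y0,y1,z0,z1):
    p=P[n].reshape(-1,3);m=np.all((p>[x0,y0,z0])&(p<[x1,y1,z1]),1);return p[m]
for n in C:
    k=band(n,.44,.54,-.01,.09,.093,.103); print(n,"knob",len(k),(k.min(0)+k.max(0)).round(4)/2 if len(k) else '',np.ptp(k,0).round(3) if len(k) else '',np.median(k[:,2]) if len(k) else '')
    s=band(n,.5,.7,.17,.3,.067,.077)
    if len(s)>10: print(n,"stop",cv2.minAreaRect(np.float32(s[:,:2]*1000)),np.median(s[:,2]))
    r=band(n,.46,.6,.05,.2,.082,.092)
    if len(r)>10:
        # circle fit w/ lugs excluded
        c=r[:,:2].mean(0)
        for _ in range(10):
            d=np.hypot(*(r[:,:2]-c).T); q=r[(d<.045)&(d>.03)][:,:2]
            A=np.c_[2*q,np.ones(len(q))]; sol=np.linalg.lstsq(A,(q**2).sum(1),rcond=None)[0]; c=sol[:2]
        print(n,"ring",c.round(4),np.sqrt(sol[2]+c@c).round(4),len(q),np.median(r[:,2]), cv2.minAreaRect(np.float32(r[:,:2]*1000)))
    l=band(n,.5,.65,.13,.24,.036,.044)
    if len(l)>10: print(n,"lens",len(l),l.mean(0).round(4), (l.min(0)+l.max(0)).round(4)/2)
    # flasks: brown mask
    hsv=cv2.cvtColor(C[n]["color"],cv2.COLOR_BGR2HSV); 
    def neck(x0,x1,y0,y1,z0,z1):
        p=band(n,x0,x1,y0,y1,z0,z1); return len(p),p.mean(0).round(4) if len(p) else '', (p.min(0)+p.max(0)).round(4)/2 if len(p) else ''
    print(n,"neck",neck(.57,.72,-.27,-.13,.105,.15)); print(n,"stopper",neck(.57,.72,-.27,-.13,.166,.175))
    f=band(n,.55,.72,-.3,-.13,.05,.09)
    if len(f)>20:
        A=np.c_[2*f,np.ones(len(f))]; s=np.linalg.lstsq(A,(f**2).sum(1),rcond=None)[0]; print(n,"ball",s[:3].round(4),np.sqrt(s[3]+s[:3]@s[:3]).round(4),len(f))
E
```

```text
scene knob 29 [0.5015 0.0353 0.0973] [0.049 0.051 0.008] 0.09753152662345355
scene stop ((594.5042114257812, 235.99713134765625), (23.920326232910156, 120.3686752319336), 63.03246307373047) 0.07198323612797553
scene ring [0.5273 0.098 ] 0.0379 155 0.08600695948684922 ((526.181640625, 98.51380157470703), (86.69589233398438, 89.5319595336914), 17.091796875)
scene lens 103 [0.5767 0.1881 0.0397] [0.5756 0.1974 0.0398]
scene neck (62, array([ 0.6432, -0.197 ,  0.1277]), array([ 0.6421 , -0.19945,  0.1277 ]))
scene stopper (29, array([ 0.6411, -0.2041,  0.1707]), array([ 0.6404, -0.2024,  0.1704]))
scene ball [ 0.627  -0.2092  0.0463] 0.0542 238
side knob 29 [0.49245 0.03635 0.09795] [0.035 0.063 0.009] 0.09984889314781042
side stop ((593.5496826171875, 232.000732421875), (31.800674438476562, 117.00312042236328), 64.5498046875) 0.07290376312309166
side ring [0.5238 0.0927] 0.0381 128 0.08710046488118917 ((526.103515625, 94.70285034179688), (89.93104553222656, 98.66878509521484), 21.761371612548828)
side lens 82 [0.5802 0.1928 0.0397] [0.5946  0.19645 0.03985]
side neck (106, array([ 0.6326, -0.215 ,  0.1286]), array([ 0.636  , -0.2124 ,  0.12745]))
side stopper (36, array([ 0.6368, -0.2105,  0.1699]), array([ 0.63625, -0.2105 ,  0.1697 ]))
side ball [ 0.6355 -0.2068  0.061 ] 0.0413 329
wrist knob 547 [0.48455 0.0232  0.09665] [0.023 0.024 0.007] 0.09767594858479622
wrist ring [0.5229 0.0988] 0.0379 3095 0.08626744010851223 ((522.3164672851562, 99.03195190429688), (82.72689056396484, 104.73442840576172), 28.46923065185547)
wrist lens 94 [0.538  0.1577 0.038 ] [0.54025 0.15555 0.03985]
wrist neck (9, array([ 0.636 , -0.1917,  0.1057]), array([ 0.6353 , -0.19155,  0.1059 ]))
wrist stopper (0, '', '')
wrist ball [ 0.6336 -0.2037  0.0574] 0.0423 2235
```

Request:
carry_out --plan "-40 8 0 0 0 -10 45; -80 16 0 0 0 -20 45; -115 23 0 0 0 -27 45; -115 23 -30 0 0 -27 45; -115 23 -70 0 0 -27 45; -115 23 -110 0 0 -27 45; -115 23 -135 0 0 -27 45; -115 23 -154 0 0 -27 45; -115 23 -154 0 0 -27 45; -115 23 -154 0 0 -27 45; -115 23 -154 0 0 -27 10; -115 23 -154 0 0 -27 10; -115 23 -154 0 0 -27 10; -115 23 -154 0 0 -27 10; -115 23 -154 0 0 -27 10"

```text
time_s: 2.02
ee_pos: [0.4849, 0.0233, 0.0785]
orientation: [-2.679, -1.641, -0.001]
force: [-2.0, 1.4, 7.8]
grip_width: 0.0216
grip_force: 58.4
```

```bash
python3 - <<'E'
from h import *
import pickle
s=observe();print(s["ee_pos"],s["orientation"],s["force"],s["grip_width"],s["grip_force"])
# what's tall near the flask
for n in ("scene","side"):
    p=pts(pickle.load(open(n+".pkl","rb"))).reshape(-1,3)
    p=p[(np.hypot(p[:,0]-.636,p[:,1]+.206)<.2)&(np.hypot(p[:,0]-.636,p[:,1]+.206)>.03)&(p[:,2]>.1)&(p[:,2]<.175)]
    if len(p): 
        print(n,len(p)); print(np.unique((p[:,:2]/.03).round().astype(int)*3,axis=0).tolist())
E
```

```text
[0.48494527 0.02329284 0.07845651] [-2.67876289e+00 -1.64104372e+00 -1.12615441e-03] [-1.97163092  1.44206797  7.75978678] 0.021584811508754482 58.38410496711731
scene 282
[[45, -21], [75, -15], [75, -12], [78, -15], [78, -12], [81, -15], [81, -12]]
side 317
[[45, -21], [75, -18], [75, -15], [75, -12], [78, -18], [78, -15], [78, -12]]
```

Request:
carry_out --plan "5 9 0 0 0 0 10; 10 20 0 0 0 0 10; 16 31 0 0 0 0 10; 22 43 0 0 0 0 10; 28 55 0 0 0 0 10; 33 65 0 0 0 0 10; 36 71 0 0 0 0 10; 38 75 0 0 0 0 10; 39 77 0 0 0 0 10; 40 79 0 0 0 0 10; 40 79 0 0 0 0 10; 40 79 0 0 0 0 10"

```text
time_s: 3.52
ee_pos: [0.5243, 0.1021, 0.0784]
orientation: [-2.678, -1.641, 0.001]
force: [-4.1, 0.1, 8.0]
grip_width: 0.0218
grip_force: 58.6
```

Request:
carry_out --plan "0.5 1 0 0 0 0 10; 1 2 0 0 0 0 10; 1 2 0 0 0 0 10; 1.5 3 0 0 0 0 10; 1.5 3 0 0 0 0 10"

```text
time_s: 4.15
ee_pos: [0.525, 0.1036, 0.0784]
orientation: [2.677, 1.642, -0.005]
force: [-5.6, -6.7, 10.3]
grip_width: 0.0221
grip_force: 58.8
```

Request:
carry_out --plan "0.5 1 0 0 0 0 10; 1 2 0 0 0 0 10; 1.5 3 0 0 0 0 10; 1.5 3 0 0 0 0 10"

```text
time_s: 4.65
ee_pos: [0.5249, 0.1037, 0.0784]
orientation: [2.674, 1.643, -0.013]
force: [-9.5, -19.3, 16.1]
grip_width: 0.0217
grip_force: 59.3
```

Request:
carry_out --plan "0 0 0 0 0 0 45; 0 0 0 0 0 0 45; 0 0 0 0 0 0 45; 0 0 0 0 0 0 45; 0 0 25 0 0 0 45; 0 0 60 0 0 0 50; 0 0 100 0 0 0 50; 0 0 140 0 0 0 50; 0 0 140 0 0 0 50; 0 0 140 0 0 0 50"

```text
time_s: 5.9
ee_pos: [0.5275, 0.1081, 0.2167]
orientation: [-2.678, -1.641, 0.001]
force: [-0.1, -0.4, -1.5]
grip_width: 0.0499
grip_force: 0.0
```

```bash
cat > m.py <<'E'
from h import *
c=eyes.camera("wrist"); p=pts(c).reshape(-1,3)
def circ(q):
    A=np.c_[2*q,np.ones(len(q))]; s=np.linalg.lstsq(A,(q**2).sum(1),rcond=None)[0]; n=q.shape[1]; return s[:n],np.sqrt(s[n]+s[:n]@s[:n])
for z,c0 in ((.086,(.564,.178)),):
    q=p[(abs(p[:,2]-z)<.004)]; q=q[:,:2]; cc=np.array(c0)
    for _ in range(10):
        d=np.hypot(*(q-cc).T); m=(d>.03)&(d<.046); cc,r=circ(q[m])
    print("ring",cc.round(4),r.round(4),m.sum())
k=p[(p[:,2]>.093)&(p[:,2]<.102)&(np.hypot(p[:,0]-.525,p[:,1]-.103)<.03)]; print("knob",((k.min(0)+k.max(0))/2).round(4),len(k))
s=p[(abs(p[:,2]-.072)<.004)&(p[:,1]>.17)]; 
if len(s): print("stop",cv2.minAreaRect(np.float32(s[:,:2]*1000)))
cv2.imwrite("pics/e.png",c["color"]); print(observe()["ee_pos"],observe()["force"])
E
python3 m.py
```

```text
ring [0.5623 0.1791] 0.0382 3156
knob [0.5242 0.1041 0.0964] 524
stop ((573.5076904296875, 202.32879638671875), (90.45475769042969, 119.96864318847656), 63.0516471862793)
[0.52699969 0.10801434 0.21609201] [ 0.32644259 -0.79047183  0.40432105]
```

View pics/e.png

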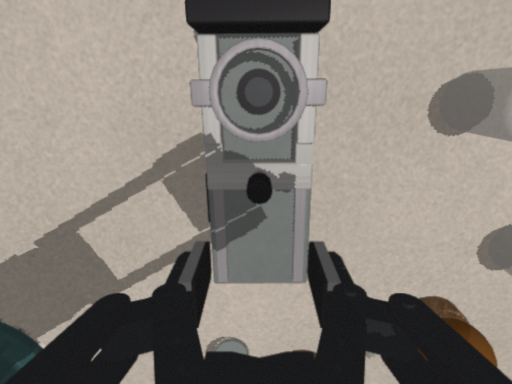

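The wrist view shows the ring at (258,90), centred over the lens and close to the stop, so the carriage is home with the ring empty. Next I go above the flask.

Request:
carry_out --plan "15 -45 0 0 0 0 60; 31 -90 0 0 0 0 60; 47 -135 0 0 0 0 60; 62 -180 0 0 0 0 60; 78 -225 0 0 0 0 60; 93 -270 0 0 0 0 60; 104 -300 0 0 0 0 60; 108 -314 0 0 0 0 60; 108 -314 0 0 0 0 60; 108 -314 0 0 0 0 60"

```text
time_s: 7.2
ee_pos: [0.6353, -0.2045, 0.2167]
orientation: [-2.676, -1.642, 0.001]
force: [0.1, 0.2, -0.3]
grip_width: 0.0604
grip_force: 0.0
```

```bash
python3 - <<'E'
from h import *
c=eyes.camera("wrist"); p=pts(c).reshape(-1,3); print(observe()["ee_pos"])
near=np.hypot(p[:,0]-.636,p[:,1]+.206)<.03
for a,b in ((.166,.176),(.150,.162),(.105,.145)):
    q=p[near&(p[:,2]>a)&(p[:,2]<b)]
    if len(q): print(a,len(q),((q.min(0)+q.max(0))/2).round(4),np.ptp(q,0).round(3))
n2=np.hypot(p[:,0]-.636,p[:,1]+.206)<.045
q=p[n2&(p[:,2]>.04)&(p[:,2]<.098)]; A=np.c_[2*q,np.ones(len(q))]; s=np.linalg.lstsq(A,(q**2).sum(1),rcond=None)[0]; print("ball",s[:3].round(4),np.sqrt(s[3]+s[:3]@s[:3]).round(4),len(q))
cv2.imwrite("pics/f.png",c["color"])
for n in("scene","side"):
    c=eyes.camera(n); p=pts(c).reshape(-1,3)
E
```

```text
[ 0.63537767 -0.2044054   0.21701123]
0.166 966 [ 0.6363 -0.2042  0.1688] [0.024 0.024 0.005]
0.15 433 [ 0.6361 -0.2031  0.1573] [0.03  0.028 0.009]
0.105 424 [ 0.6375 -0.1992  0.125 ] [0.024 0.017 0.04 ]
ball [ 0.6361 -0.2046  0.0593] 0.0424 3941
```

View pics/f.png

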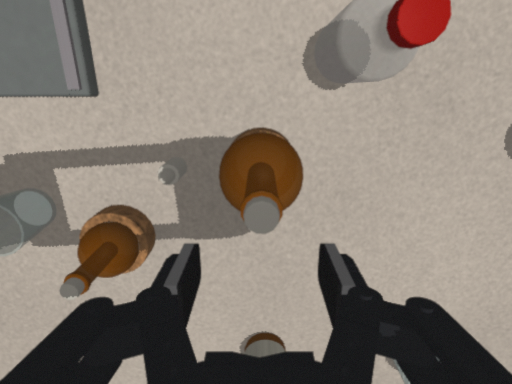

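The wrist view shows the stopper at (262,214), centred between the fingers. The small flask and the amber bottle are clear of them.

Request:
carry_out --plan "1 0 -25 0 0 0 60; 1 0 -55 0 0 0 60; 1 0 -80 0 0 0 60; 1 0 -97 0 0 0 60; 1 0 -107 0 0 0 60; 1 0 -107 0 0 0 60; 1 0 -107 0 0 0 15; 1 0 -107 0 0 0 15; 1 0 -107 0 0 0 15; 1 0 -107 0 0 0 15; 1 0 -107 0 0 0 15; 1 0 -107 0 0 0 15; 1 0 -107 0 0 0 15"

```text
time_s: 8.98
ee_pos: [0.637, -0.206, 0.1112]
orientation: [2.678, 1.641, 0.0]
force: [-1.8, 0.7, 6.2]
grip_width: 0.0262
grip_force: 58.6
```

Request:
carry_out --plan "0 0 10 0 0 0 15; 0 0 30 0 0 0 15; 0 0 60 0 0 0 15; 0 0 90 0 0 0 15; 0 0 110 0 0 0 15; -4 20 115 0 0 0 15; -12 60 115 0 0 0 15; -20 100 115 0 0 0 15; -28 145 115 0 0 0 15; -37 190 115 0 0 0 15; -46 235 115 0 0 0 15; -54 280 115 0 0 0 15; -62 320 115 0 0 0 15; -68 350 115 0 0 0 15; -72 372 115 0 0 0 15; -74 382 115 0 0 0 15; -74 385 115 0 0 0 15; -74 385 115 0 0 0 15; -74 385 115 0 0 0 15"

```text
time_s: 11.35
ee_pos: [0.5632, 0.1782, 0.2252]
orientation: [2.679, 1.64, -0.0]
force: [-0.1, 0.4, -2.2]
grip_width: 0.0262
grip_force: 59.1
```

```bash
python3 - <<'E'
from h import *
s=observe(); print(s["ee_pos"],s["force"],s["grip_width"],s["grip_force"])
e=s["ee_pos"]
ims=[]
for n in ("wrist","scene","side"):
    c=eyes.camera(n); p=pts(c).reshape(-1,3); ims.append(c["color"])
    q=p[(np.hypot(p[:,0]-e[0],p[:,1]-e[1])<.05)&(p[:,2]>.135)&(p[:,2]<.2)]
    # brown only
    hsv=cv2.cvtColor(c["color"],cv2.COLOR_BGR2HSV).reshape(-1,3)
    m=(hsv[:,0]<20)&(hsv[:,1]>90)&(np.hypot(p[:,0]-e[0],p[:,1]-e[1])<.06)&(p[:,2]>.12)&(p[:,2]<.21)
    q=p[m]
    for _ in range(3):
        A=np.c_[2*q,np.ones(len(q))]; t=np.linalg.lstsq(A,(q**2).sum(1),rcond=None)[0]; r=np.sqrt(t[3]+t[:3]@t[:3])
        q=q[abs(np.linalg.norm(q-t[:3],axis=1)-r)<.003]
    print(n,"ball",t[:3].round(4),r.round(4),len(q))
cv2.imwrite("pics/g.png",np.hstack([cv2.resize(ims[1][140:270,200:340],(420,390)),cv2.resize(ims[2][130:260,170:290],(360,390))]))
E
```

```text
[0.56315976 0.17823958 0.2251956 ] [-0.05414882  0.43950111 -2.20337673] 0.026173879214796025 59.08825725317001
wrist ball [0.5625 0.1789 0.1734] 0.0425 7172
scene ball [0.5663 0.1777 0.1747] 0.0414 308
side ball [0.5638 0.1736 0.1775] 0.039 203
```

View pics/g.png

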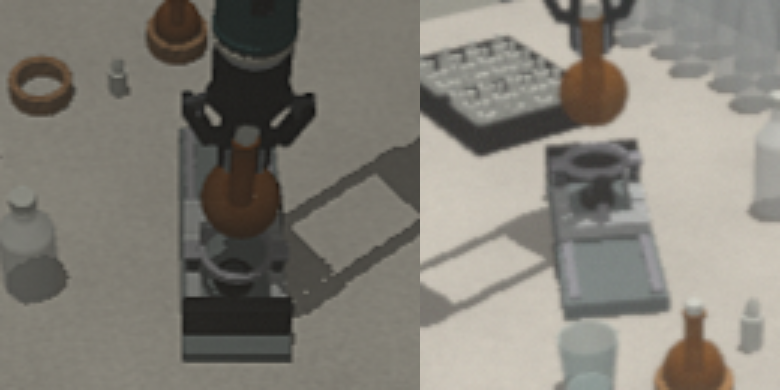

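The crops show the flask upright in the grip above the empty ring, with the carriage at its stop and the other objects in place. Next I lower it slowly.

Request:
carry_out --plan "0 0.5 -15 0 0 0 15; 0 0.5 -32 0 0 0 15; 0 0.5 -46 0 0 0 15; 0 0.5 -54 0 0 0 15; 0 0.5 -58 0 0 0 15; 0 0.5 -60 0 0 0 15; 0 0.5 -62 0 0 0 15; 0 0.5 -63 0 0 0 15; 0 0.5 -63 0 0 0 15; 0 0.5 -63 0 0 0 15"

```text
time_s: 12.75
ee_pos: [0.5632, 0.1795, 0.1626]
orientation: [2.678, 1.641, 0.001]
force: [-2.3, -0.4, 2.6]
grip_width: 0.0261
grip_force: 59.4
```

Request:
carry_out --plan "0 0 -2 0 0 0 15; 0 0 -5 0 0 0 15; 0 0 -8 0 0 0 15; 0 0 -11 0 0 0 15; 0 0 -14 0 0 0 15; 0 0 -16 0 0 0 15; 0 0 -18 0 0 0 15; 0 0 -19 0 0 0 15; 0 0 -19 0 0 0 15; 0 0 -19 0 0 0 15"

```text
time_s: 14.0
ee_pos: [0.5633, 0.1792, 0.1441]
orientation: [2.678, 1.641, 0.001]
force: [-2.5, -2.8, 11.0]
grip_width: 0.0265
grip_force: 60.6
```

Request:
carry_out --plan "0 0 -1 0 0 0 15; 0 0 -2 0 0 0 15; 0 0 -3 0 0 0 15; 0 0 -3 0 0 0 15; 0 0 -3 0 0 0 15"

```text
time_s: 14.62
ee_pos: [0.5635, 0.1791, 0.1434]
orientation: [2.677, 1.641, 0.002]
force: [-8.2, -5.0, 27.7]
grip_width: 0.0261
grip_force: 62.2
```

```bash
python3 - <<'E'
from h import *
s=observe(); print(s["ee_pos"],s["force"],s["grip_width"],s["grip_force"])
ims=[]
for n in ("wrist","scene","side"):
    c=eyes.camera(n); p=pts(c).reshape(-1,3); ims.append(c["color"])
    hsv=cv2.cvtColor(c["color"],cv2.COLOR_BGR2HSV).reshape(-1,3)
    q=p[(hsv[:,0]<20)&(hsv[:,1]>90)&(np.hypot(p[:,0]-.563,p[:,1]-.179)<.06)&(p[:,2]>.07)&(p[:,2]<.125)]
    for _ in range(3):
        A=np.c_[2*q,np.ones(len(q))]; t=np.linalg.lstsq(A,(q**2).sum(1),rcond=None)[0]; r=np.sqrt(t[3]+t[:3]@t[:3])
        q=q[abs(np.linalg.norm(q-t[:3],axis=1)-r)<.003]
    print(n,"ball",t[:3].round(4),r.round(4),len(q))
    k=p[(p[:,2]>.093)&(p[:,2]<.102)&(np.hypot(p[:,0]-.525,p[:,1]-.103)<.03)]; print("knob",((k.min(0)+k.max(0))/2).round(4) if len(k) else '',len(k))
    d=np.hypot(p[:,0]-.5625,p[:,1]-.1795); e=abs((p[:,0]-.5625)*.891-(p[:,1]-.1795)*.454)
    L=p[(d>.046)&(d<.058)&(e>.046)&(p[:,2]>.05)&(p[:,2]<.1)]; print("lug z",np.percentile(L[:,2],[10,50,90]).round(4) if len(L) else '',len(L))
cv2.imwrite("pics/i.png",np.hstack([cv2.resize(ims[1][140:270,200:340],(420,390)),cv2.resize(ims[2][130:260,170:290],(360,390))]))
E
```

```text
[0.56349235 0.17909082 0.14338184] [-8.15440473 -5.01727608 27.70087885] 0.026137222933862406 62.24411219358444
wrist ball [0.5628 0.1798 0.0918] 0.0425 5966
knob  0
lug z [0.0503 0.0643 0.0653] 969
scene ball [0.5664 0.1782 0.0935] 0.0411 247
knob  0
lug z [0.0511 0.0611 0.0677] 60
side ball [0.5643 0.1735 0.0959] 0.0382 177
knob [0.5274 0.1011 0.0975] 22
lug z [0.0519 0.0632 0.0672] 32
```

View pics/i.png

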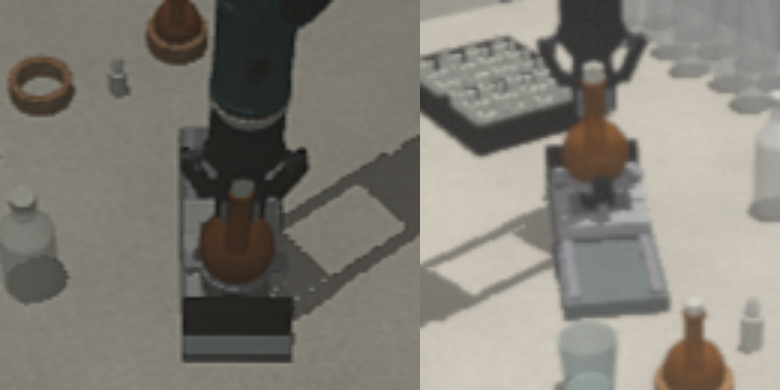

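The crops show the flask upright and down in the ring, with the carriage at the stop. The force jumped to 28 N within 1 mm of travel, so the ring is bottomed.

```bash
python3 -c "
from bench import workorder
print(workorder.hand_in())"
```

```text
the job is handed in; nothing more can be done
None
```

The job is handed in, but no verdict came back: the carriage is against its stop, and the gripper is holding the large flask upright, pressed to the bottom of the ring's travel (28 N, ball centre 92 mm above the table).

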